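# Clear the landing board and tip the filter carton onto its back

## Task

The filter carton standing on end is to be laid down on the board beside it. First move the container that stands on the board onto the small tray, upright next to the one already there; then push the carton at its top so that it tips over the board's edge and comes to lie flat on its broad side, squarely on the middle of the board. Do not knock over either container, and leave the white pot and the flask behind the board where they stand.

Things in the scene. Friction and masses are not known exactly. Their poses are not given: they have to be found in the camera images.
- carton: Plain grey closed carton, 200 x 171 x 85 mm, 0.25 to 0.5 kg. Stands on end on the worktop, 200 mm tall, a broad face 3 to 9 mm off the landing board's +y edge. Origin: centre of that broad face, 100 mm up at the start. Own x: along the 200 mm (up at the start). Own y: along the 171 mm. Own z: through the 85 mm, from the face by the board to the outer face (level at the start; up once laid).
- landing_board: Grey fibre board, 200 mm along its own x, 222 mm along its own y, 12 mm thick, lying flat and fixed to the worktop. Origin: centre of its underside, at worktop height. The carton stands off its +y edge and is to fall towards the board's -y; the board's edge blocks the carton's foot.
- bottle_tray: Small grey rectangular tray, 94 mm along its own x, 240 mm along its own y, fixed to the worktop. Rim 4 mm wide and 20 mm high, inner floor 12 mm above the worktop. Origin: centre of its underside, at worktop height. One container stands at about own y = -55 mm; the +y half is free.
- jar: Small squat amber jar, 49 mm in diameter, 76 mm tall, 0.11 kg; its round lid is 47 mm in diameter and takes up the top 17 mm. Origin: centre of its underside, own z up. At the start it stands either on the landing board or on the tray.
- bottle: Taller round bottle with a screw cap, 54 mm in diameter, 99 mm tall, 0.16 kg; the cap is 48 mm in diameter and takes up the top 20 mm. Origin: centre of its underside, own z up. At the start it stands on whichever of landing board and tray the jar does not.
- pot_2: Bystander: open white pot, 109 mm in diameter, 123 mm tall, standing beyond the board. Origin: centre of its underside.
- flask: Bystander: round flask with a ball stopper, 72 mm in diameter, 116 mm tall, standing beyond the board. Origin: centre of its underside.
Mind the look-alikes: they are no part of the job. What is shaped like the jar but pink or red is not meant. Leave any purple look-alike of the bottle alone.

How it is judged:
By the outcome, as a careful person would: the job done as asked, in the order asked, and still so for the second after the job is handed in, with the robot touching nothing.
It also fails if it takes over 58 s, if anything falls off the work surface, if the arm or the gripper's body presses on something with over 40 N, if the wrist force passes 120 N, or if a joint passes its speed limit or range.

## Robot

A 7-joint arm with a two-finger parallel gripper is mounted at the origin on a cart in front of the work surface, level with it; the furniture and walls round the work are solid. World frame = base frame: x ahead of the robot, y to its left, z up, the work surface at z = 0. Lengths are in m, angles in rad, forces in N, time in s.
With the tool pointing down it reaches from about 0.425 to 0.925 m from the base axis. Payload 6.8 kg.
Tool frame: the origin (TCP) lies on the mounting face of the last link; the fingertips stand 173 mm ahead of it and the grasp point (between the pads) lies 155 mm ahead of it; z points along the fingers, y is the line along which they close (so a half turn about z gives the same grasp; the last joint's range is limited). The gripper opens to 85 mm and grips with 20 to 120 N. Pads are 22 mm wide; open, the fingers measure 114 mm over their backs; the gripper's body (76 mm by 85 mm) begins 54 mm behind the grasp point. The pads swing forward as they close: fully open they stand 13 mm farther back than shut.
Start: joints at [-1.396, 0.477, 0.022, 1.555, -0.011, 1.109, -0.083], TCP at [0.188, 0.648, 0.405] pointing down, gripper open.
Joint ranges: [-2.96, 2.96], [-0.34, 2.1], [-1.41, 1.46], [0.24, 2.44], [-1.37, 4.51], [0.17, 1.92], [-2.96, 2.96]. Speed limits (rad/s): [2.39, 2.39, 3.14, 3.14, 3.14, 3.14, 3.14].

## Interface

Orientations are given as a rotation vector (axis times angle).
In Python, from bench import r gives the robot as it stands.
- The arm moves only by the tool carry_out, never from a script. Its argument "moves" is a list of rows, each a list of 5 numbers: the shift along the tool's x, y, z in m, then the turn about the tool's z in rad, then the finger opening in m, from 0 to 0.0854. In form: [[dx, dy, dz, roll, claw], ...]. A call has exactly 8 rows; each row is the pose to reach, as a shift and turn from the pose commanded when the call began, along the tool's axes at that moment; what a row does not reach only later rows make up. A row lasts 1/10 s, in which the tool goes at most 50 mm and 8.59 degrees, less where a joint would pass 70% of its speed; a pose out of reach is approached as far as the arm can. A call with a gripper value outside its range is refused whole. The fingers move at their own pace and stop on an object; "force" is the grip in N (left out, the last holds). Time passes only in rows, so rows that repeat a pose let the fingers close, or fill a call up. It gives the time, the measured TCP pose, the force, the opening and the grip force at its end, in the units of the state.
- r.get_obs(): the state, without advancing time (a new reading comes with each control period).
- r.grab_frame(name): name is "side" or "top"; returns the picture (480x640x3 uint8, red, green, blue); there is no depth.
- r.calibration(name): a dict with "fx", "fy", "cx", "cy" (pixels), "k1" (the pictures are not rectified: a ray, as slopes to the right and down, at radius r is drawn at 1 + k1 r^2 times it, then the intrinsics apply), "rvec" (rotation vector, rad) and "tvec" (3), from world to camera coordinates, as OpenCV has them. Camera axes: x right, y down, z forward; pixel columns grow to the right and rows downward; lengths in m; the calibration is good to about 2 mm. A picture is of the moment at which its call begins. calibration takes no time and is no camera call.
- r.hand_in(): hands the job in; it is judged then, once.
The state is a dict: "clock": time; "joints": joint angles; "qvel": joint speeds; "tau": joint torques, N m; "tcp_pos": TCP position; "orientation": TCP orientation; "contact_force": force on the tool from outside, world axes, zero at the start; "moment": the same for the moment, N m; "grip_width": finger opening in m; "gripper_force": force on a finger pad.
Only numpy, scipy, OpenCV 4.12 (cv2) and the standard library are available. Lean on these libraries where they do the work, as an engineer would, in place of code of your own. Each camera call takes 0.05 s, during which the arm holds its last target. There are 200 camera calls.

## Working session

There is one attempt and no reset: what is moved stays moved. The work goes in short steps, Python scripts to look and compute and a tool call to move; the robot and the scene stay as the last step left them, time stands still between calls to the robot, and variables do not carry over. Pictures are saved under pics/ and viewed, at most 10 in all, crops included, and the job is handed in when it is done.

Besides the shell and the picture viewer there is one more tool, called after "Call:" as name(argument=value, ...) on one line, values as JSON. carry_out: Moves the arm, as the interface text tells. Its arguments: {"type":"object","properties":{"moves":{"type":"array","items":{"type":"array","items":{"type":"number"}}},"force":{"type":"number"}},"required":["moves"]}

```bash
ls; mkdir -p pics; cat > h.py <<'E'
import numpy as np, cv2
from bench import r
def cal(n):
    c=r.calibration(n); R=cv2.Rodrigues(np.array(c['rvec'],float))[0]; return c,R,np.array(c['tvec'],float).ravel()
def ray(n,u,v):
    c,R,t=cal(n); x=np.array([(u-c['cx'])/c['fx'],(v-c['cy'])/c['fy']]); y=x.copy()
    for _ in range(20): y=x/(1+c['k1']*(y@y))
    return -R.T@t, R.T@np.array([y[0],y[1],1.])
def onz(n,u,v,z):
    o,d=ray(n,u,v); return o+d*(z-o[2])/d[2]
def proj(n,p):
    c,R,t=cal(n); q=R@np.array(p,float)+t; x=q[:2]/q[2]; x=x*(1+c['k1']*(x@x)); return np.array([x[0]*c['fx']+c['cx'],x[1]*c['fy']+c['cy']])
def snap(n,f):
    im=np.ascontiguousarray(r.grab_frame(n)[:,:,::-1]); cv2.imwrite('pics/'+f,im); return im
E
python3 - <<'E'
from h import *
snap('side','s0.png');snap('top','t0.png')
for n in('side','top'):
    print(n,ray(n,320,240), r.calibration(n))
print(r.get_obs())
E
```

```text
pics
side (array([-0.03474955, -1.57713616,  1.04816464]), array([ 0.36150173,  0.7564412 , -0.54518777])) {'fx': 581.3161031568551, 'fy': 581.3161031568551, 'cx': 314.0961267840282, 'cy': 237.8756229338217, 'k1': 0.037964646015381624, 'rvec': array([ 2.10414846, -0.46290762,  0.25292255]), 'tvec': array([-0.63127779,  0.09663467,  1.78307745])}
top (array([ 0.36638804, -0.22605739,  1.98761526]), array([ 0.11245196, -0.00104726, -0.99365735])) {'fx': 594.2017565134668, 'fy': 594.2017565134668, 'cx': 319.39692731648086, 'cy': 239.6098475054106, 'k1': 0.021890900502564137, 'rvec': array([ 2.14797759, -2.17731489,  0.12192369]), 'tvec': array([-0.21812992,  0.59188421,  1.93340347])}
{'clock': 0.1, 'joints': array([-1.396108  ,  0.47774002,  0.02235833,  1.55633907, -0.01151614,
        1.10929038, -0.0831182 ]), 'qvel': array([ 5.42695488e-04, -2.85501993e-03, -1.03544959e-03, -9.21997902e-04,
        8.79315739e-05, -9.75824794e-04,  8.74972444e-04]), 'tau': array([ 3.94298477e-03, -5.97763610e+01,  1.61327206e+00, -2.81955332e+01,
        1.27439058e-02,  5.06051336e-03, -2.53040776e-05]), 'tcp_pos': array([0.18827692, 0.64795962, 0.40381356]), 'orientation': array([-4.42737010e-01, -3.11011726e+00,  2.58260959e-03]), 'contact_force': array([0.16455426, 0.70131354, 0.15490152]), 'moment': array([ 0.03523471,  0.00340582, -0.00061086]), 'gripper_force': 0.0, 'grip_width': 0.08506263647026471}
```

View pics/s0.png

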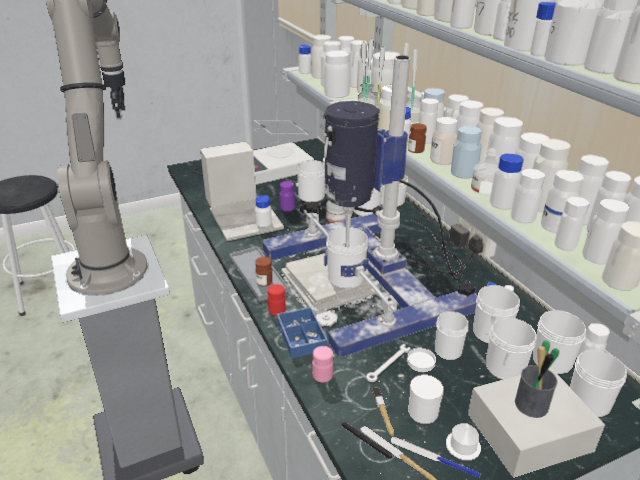

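View pics/t0.png

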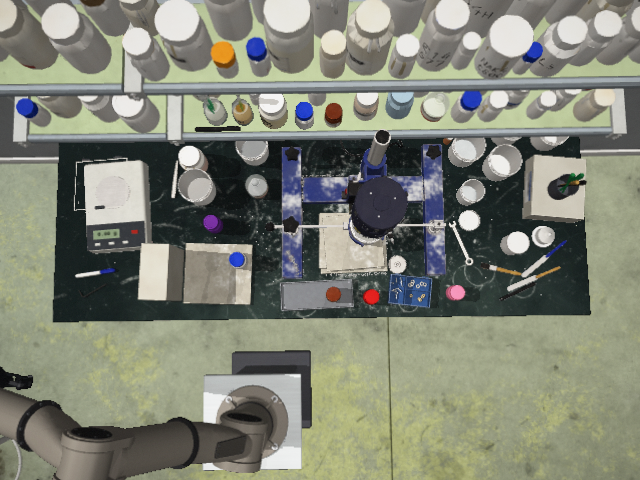

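Candidates for the bottle: blue-capped white bottle, top (237,260) / side (263,210), on the board; the purple one, top (211,222) / side (287,195), is the look-alike and is ruled out. Candidates for the jar: amber, top (333,294), on the tray; red (372,297) and pink (456,293) are ruled out. So I move the blue-capped bottle. Next is a close crop and corner measurements.

```bash
python3 - <<'E'
from h import *
t=cv2.imread('pics/t0.png'); s=cv2.imread('pics/s0.png')
a=cv2.resize(t[160:320,125:365],None,fx=3.33,fy=3.33,interpolation=cv2.INTER_CUBIC)
cv2.imwrite('pics/c1.png',a)
b=cv2.resize(s[130:310,190:340],None,fx=3.3,fy=3.3,interpolation=cv2.INTER_CUBIC); cv2.imwrite('pics/c2.png',b)
hsv=cv2.cvtColor(t,cv2.COLOR_BGR2HSV)
def blob(lo,hi,box):
    m=cv2.inRange(hsv,lo,hi); k=np.zeros_like(m); x0,y0,x1,y1=box; k[y0:y1,x0:x1]=m[y0:y1,x0:x1]
    c=max(cv2.findContours(k,0,2)[0],key=cv2.contourArea); return cv2.minEnclosingCircle(c),cv2.minAreaRect(c)
c=blob((100,120,80),(125,255,255),(220,245,260,280)); print(c,onz('top',*c[0][0],.111))
c=blob((0,100,40),(15,255,255),(322,282,346,306)); print(c,onz('top',*c[0][0],.088))
E
```

```text
(((236.1999969482422, 259.20001220703125), 7.528704643249512), ((236.0, 259.0), (14.0, 14.0), 90.0)) [0.52121696 0.03808036 0.111     ]
(((333.0, 294.0), 7.280210018157959), ((333.0, 294.0), (14.0, 14.0), 90.0)) [ 0.40780289 -0.26709077  0.088     ]
```

View pics/c1.png

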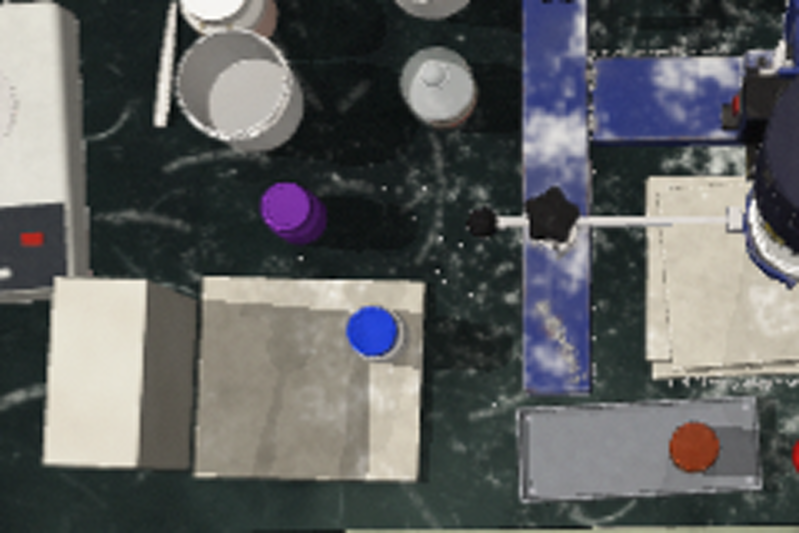

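View pics/c2.png

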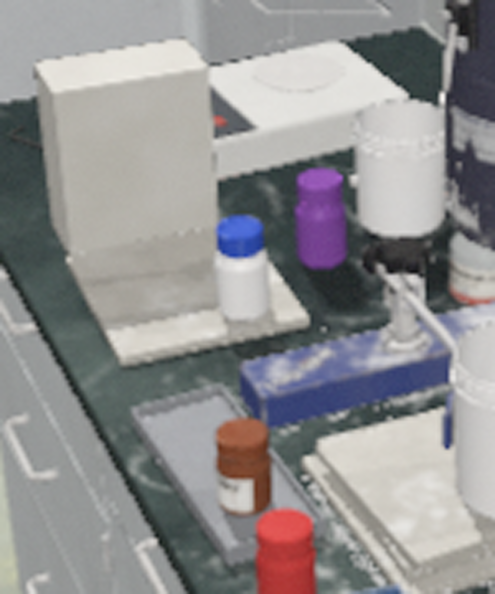

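The crops show the blue-capped white bottle on the board (c1 375,332), the carton top at c1 (44–148, 278–467), and the amber jar on the tray, with the +y half of the tray free.

```bash
cat >> h.py <<'E'
def toTool(target,yaw_y=None):
    """shift in current tool axes to reach TCP target"""
    o=r.get_obs(); R=cv2.Rodrigues(np.array(o['orientation'],float))[0]
    return R.T@(np.array(target)-o['tcp_pos']), R
E
python3 - <<'E'
from h import *
np.set_printoptions(precision=4,suppress=True)
C=lambda u,v:(125+u/3.33-.35,160+v/3.33-.35)
for nm,z,ps in(('board',.012,[(203,277),(425,283),(418,480),(195,477)]),('tray',.02,[(517,408),(757,398),(761,488),(523,502)]),('carton',.2,[(55,278),(148,280),(139,467),(44,465)])):
    P=np.array([onz('top',*C(*p),z)[:2] for p in ps]); print(nm,P.tolist(),'c',P.mean(0),'len',[np.linalg.norm(P[i]-P[i-1]) for i in range(4)])
    e=(P[0]+P[3]-P[1]-P[2]); print(' y axis deg',np.degrees(np.arctan2(e[1],e[0])))
d,R=toTool((.521,.038,.40)); print(d); print(R)
E
```

```text
board [[0.5865718864601379, 0.22103332431512998], [0.5774672591138602, -0.0015718739081525546], [0.3809890760953072, 0.005453604381585375], [0.38710650550103687, 0.2264562760186775]] c [0.483  0.1128] len [np.float64(0.19953908541019807), np.float64(0.2227913115791132), np.float64(0.19660374805041636), np.float64(0.22108732169273398)]
 y axis deg 88.03471129425179
tray [[0.4505963042166944, -0.09370529951235326], [0.457275895026402, -0.3320938208810998], [0.3684587026688812, -0.3342776048341003], [0.3579060702325462, -0.0991004379830166]] c [ 0.4086 -0.2148] len [np.float64(0.09284711624576052), np.float64(0.23848208329717863), np.float64(0.0888440350874848), np.float64(0.23541380133594303)]
 y axis deg 92.08397326179218
carton [[0.5665424115969315, 0.31244327004433314], [0.5635621266297473, 0.2282700495034242], [0.39479360667529606, 0.23368033922772843], [0.3978318869976296, 0.318721472213525]] c [0.4807 0.2733] len [np.float64(0.1688272991344969), np.float64(0.08422596484881678), np.float64(0.16885521775330753), np.float64(0.08509539027952696)]
 y axis deg 87.96297962312867
[-0.4897 -0.4929  0.0047]
[[-0.9603  0.2791 -0.0004]
 [ 0.2791  0.9603 -0.0016]
 [-0.0001 -0.0016 -1.    ]]
```

Call:
carry_out(moves=[[0,0,-0.045,-0.14,0.0854],[-0.49,-0.493,-0.045,-0.283,0.0854],[-0.49,-0.493,-0.045,-0.283,0.0854],[-0.49,-0.493,-0.045,-0.283,0.0854],[-0.49,-0.493,-0.045,-0.283,0.0854],[-0.49,-0.493,-0.045,-0.283,0.0854],[-0.49,-0.493,-0.045,-0.283,0.0854],[-0.49,-0.493,-0.045,-0.283,0.0854]], force=30)

```text
clock: 0.9
tcp_pos: [0.3566, 0.3388, 0.4495]
orientation: [0.0, -3.141, 0.0]
contact_force: [1.5, -0.4, -0.0]
grip_width: 0.0857
gripper_force: 0.0
```

```bash
cat > go.py <<'E'
import sys
from h import *
np.set_printoptions(precision=4,suppress=True)
o=r.get_obs(); print(o['clock'],o['tcp_pos'],o['grip_width'],o['joints'],o['contact_force'])
for a in sys.argv[1:]: print(toTool([float(q) for q in a.split(',')])[0])
R=toTool((0,0,0))[1]; print('tool x',R[:,0],'y',R[:,1],'z',R[:,2])
E
python3 go.py .521,.038,.40
```

```text
0.9 [0.3566 0.3388 0.4495] 0.0857059629407558 [-0.9724  0.127   0.0944  1.9328 -0.0136  1.0825  0.6986] [ 1.5455 -0.4211 -0.0384]
[-0.1644 -0.3009  0.0495]
tool x [-1.     -0.0002  0.0002] y [-0.0002  1.     -0.0001] z [-0.0002 -0.0001 -1.    ]
```

Call:
carry_out(moves=[[-0.164,-0.301,0,0,0.0854],[-0.164,-0.301,0,0,0.0854],[-0.164,-0.301,0,0,0.0854],[-0.164,-0.301,0,0,0.0854],[-0.164,-0.301,0,0,0.0854],[-0.164,-0.301,0,0,0.0854],[-0.164,-0.301,0,0,0.0854],[-0.164,-0.301,0.04,0,0.0854]])

```text
clock: 1.7
tcp_pos: [0.5237, 0.0336, 0.4137]
orientation: [0.015, 3.13, -0.001]
contact_force: [0.8, 1.1, -0.2]
grip_width: 0.0851
gripper_force: 0.0
```

```bash
python3 go.py .521,.038,.225; python3 - <<'E'
from h import *
i=snap('side','s1.png'); t=snap('top','t1.png')
# bottle axis check via side: blue cap centroid
h=cv2.cvtColor(i,cv2.COLOR_BGR2HSV); m=cv2.inRange(h,(105,120,80),(125,255,255)); k=np.zeros_like(m); k[185:225,245:280]=m[185:225,245:280]
c=max(cv2.findContours(k,0,2)[0],key=cv2.contourArea); print(cv2.boundingRect(c)); M=cv2.moments(c); u,v=M['m10']/M['m00'],M['m01']/M['m00']
print(u,v,onz('side',u,v,.101))
print(proj('side',(.521,.038,.101)))
E
```

```text
1.7 [0.5237 0.0336 0.4137] 0.08505634799941887 [-0.5135  0.2216  0.387   1.9271 -0.0965  0.9997  1.4778] [ 0.7926  1.0754 -0.155 ]
[0.0049 0.0044 0.1887]
tool x [-0.9999  0.0093 -0.0113] y [ 0.0093  1.     -0.0003] z [ 0.0113 -0.0004 -0.9999]
(256, 195, 14, 13)
262.4019975031211 201.13358302122347 [0.52068354 0.03205545 0.101     ]
[261.86317956 200.32291914]
```

Call:
carry_out(moves=[[0,0,0,0,0.0854],[0,0,0.04,0,0.0854],[0,0,0.08,0,0.0854],[0,0,0.12,0,0.0854],[0,0,0.15,0,0.0854],[0,0,0.17,0,0.0854],[0,0,0.18,0,0.0854],[0,0,0.183,0,0.0854]])

```text
clock: 2.6
tcp_pos: [0.5204, 0.041, 0.2269]
orientation: [-0.003, 3.141, 0.001]
contact_force: [-0.4, -0.9, 0.2]
grip_width: 0.0852
gripper_force: 0.0
```

Call:
carry_out(moves=[[0,0,0,0,0.07],[0,0,0,0,0.06],[0,0,0,0,0.05],[0,0,0,0,0.045],[0,0,0,0,0.04],[0,0,0,0,0.04],[0,0,0,0,0.04],[0,0,0,0,0.04]], force=30)

```text
clock: 3.4
tcp_pos: [0.5208, 0.04, 0.2282]
orientation: [0.0, 3.139, 0.001]
contact_force: [-0.3, 0.1, 6.4]
grip_width: 0.0512
gripper_force: 30.4
```

```bash
python3 go.py .521,.038,.225
```

```text
3.4 [0.5208 0.04   0.2282] 0.051229932054368627 [-0.4315  0.4909  0.2953  2.073  -0.2437  0.607   1.6025] [-0.2916  0.076   6.3548]
[-0.0002 -0.0021  0.0032]
tool x [-1.      0.     -0.0026] y [0.     1.     0.0009] z [ 0.0026  0.0009 -1.    ]
```

Call:
carry_out(moves=[[0,0,0,0,0.04],[0,0,-0.005,0,0.04],[0,0,-0.01,0,0.04],[0,0,-0.02,0,0.04],[0,0,-0.03,0,0.04],[0,0,-0.03,0,0.04],[0,0,-0.03,0,0.04],[0,0,-0.03,0,0.04]], force=40)

```text
clock: 4.2
tcp_pos: [0.5199, 0.0401, 0.2565]
orientation: [0.001, -3.141, -0.0]
contact_force: [-0.8, 0.3, -2.9]
grip_width: 0.0512
gripper_force: 42.1
```

```bash
python3 - <<'E'
from h import *
i=snap('side','s2.png'); cv2.imwrite('pics/s2c.png',cv2.resize(i[120:280,180:360],None,fx=3.3,fy=3.3))
E
python3 go.py .407,-.158,.26
```

```text
4.25 [0.5198 0.04   0.2564] 0.05124535732949933 [-0.4522  0.4428  0.3186  2.0618 -0.2181  0.6691  1.5808] [-0.8873 -0.7388 -2.2587]
[ 0.1129 -0.198  -0.0035]
tool x [-1.     -0.0003  0.0007] y [-0.0003  1.     -0.0001] z [-0.0007 -0.0001 -1.    ]
```

View pics/s2c.png

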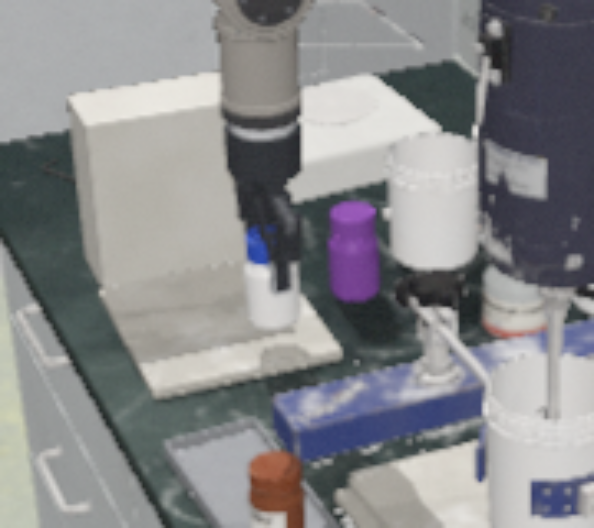

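The bottle is off the board and upright (crop 270,295).

Call:
carry_out(moves=[[0,0,-0.03,0,0.04],[0.01,-0.02,-0.05,0,0.04],[0.03,-0.05,-0.05,0,0.04],[0.05,-0.085,-0.05,0,0.04],[0.07,-0.12,-0.05,0,0.04],[0.09,-0.155,-0.05,0,0.04],[0.105,-0.185,-0.05,0,0.04],[0.113,-0.198,-0.05,0,0.04]])

```text
clock: 5.05
tcp_pos: [0.4051, -0.1607, 0.3065]
orientation: [-0.006, -3.14, 0.001]
contact_force: [-1.6, 1.1, -1.7]
grip_width: 0.0511
gripper_force: 42.8
```

Call:
carry_out(moves=[[0,0,0,0,0.04],[0,0,0,0,0.04],[0,0,0.015,0,0.04],[0,0,0.03,0,0.04],[0,0,0.045,0,0.04],[0,0,0.055,0,0.04],[0,0,0.06,0,0.04],[0,0,0.06,0,0.04]])

```text
clock: 5.85
tcp_pos: [0.4073, -0.1575, 0.2462]
orientation: [0.002, -3.14, -0.0]
contact_force: [-0.2, -0.2, -0.9]
grip_width: 0.0511
gripper_force: 42.7
```

```bash
python3 go.py .407,-.158,.228
```

```text
5.85 [ 0.4073 -0.1575  0.2462] 0.05113346646822224 [-0.1014  0.3562  0.3882  2.2593 -0.2487  0.5658  2.0478] [-0.2273 -0.1742 -0.9067]
[ 0.0003 -0.0005  0.0182]
tool x [-1.     -0.0011  0.0011] y [-0.0011  1.      0.0002] z [-0.0011  0.0002 -1.    ]
```

Verify tray and hand position before lowering, while the bottle is held clear of the floor.

Call:
carry_out(moves=[[0,0,0.004,0,0.04],[0,0,0.008,0,0.04],[0,0,0.012,0,0.04],[0,0,0.015,0,0.04],[0,0,0.017,0,0.04],[0,0,0.019,0,0.04],[0,0,0.019,0,0.04],[0,0,0.019,0,0.04]])

```text
clock: 6.65
tcp_pos: [0.4075, -0.1583, 0.2284]
orientation: [0.0, 3.14, 0.001]
contact_force: [-2.4, 1.8, 9.2]
grip_width: 0.0508
gripper_force: 43.8
```

Call:
carry_out(moves=[[0,0,-0.001,0,0.05],[0,0,-0.001,0,0.056],[0,0,-0.001,0,0.065],[0,0,-0.001,0,0.075],[0,0,-0.001,0,0.0854],[0,0,-0.001,0,0.0854],[0,0,-0.02,0,0.0854],[0,0,-0.05,0,0.0854]])

```text
clock: 7.45
tcp_pos: [0.4064, -0.1578, 0.277]
orientation: [0.0, -3.137, -0.0]
contact_force: [1.5, -0.2, 0.1]
grip_width: 0.0851
gripper_force: 0.0
```

Call:
carry_out(moves=[[0,0,-0.05,0,0.0854],[0,0,-0.1,0,0.0854],[0,0,-0.15,0,0.0854],[-0.02,0.05,-0.17,0,0.0854],[-0.04,0.1,-0.17,0,0.06],[-0.06,0.15,-0.17,0,0.03],[-0.07,0.2,-0.17,0,0],[-0.07,0.25,-0.17,0,0]])

```text
clock: 8.25
tcp_pos: [0.4768, 0.0787, 0.4478]
orientation: [0.001, 3.141, 0.0]
contact_force: [0.4, 0.5, 0.2]
grip_width: 0.028
gripper_force: 0.0
```

```bash
python3 go.py .48,.38,.45; python3 - <<'E'
from h import *
i=snap('side','s3.png'); t=snap('top','t3.png')
a=cv2.resize(i[180:320,220:320],None,fx=4,fy=4); b=cv2.resize(t[230:320,220:370],None,fx=3,fy=3)
c=np.zeros((560,850,3),np.uint8); c[:a.shape[0],:a.shape[1]]=a; c[:b.shape[0],400:850]=b; cv2.imwrite('pics/c3.png',cv2.resize(c,(790,520)))
E
```

```text
8.25 [0.4768 0.0787 0.4478] 0.027979790282740984 [-0.5351  0.1091  0.2647  1.9623 -0.0322  1.0733  1.3137] [0.4318 0.4583 0.1609]
[-0.003   0.3013 -0.0022]
tool x [-1.      0.0005 -0.0009] y [0.0005 1.     0.0001] z [ 0.0009  0.0001 -1.    ]
```

View pics/c3.png

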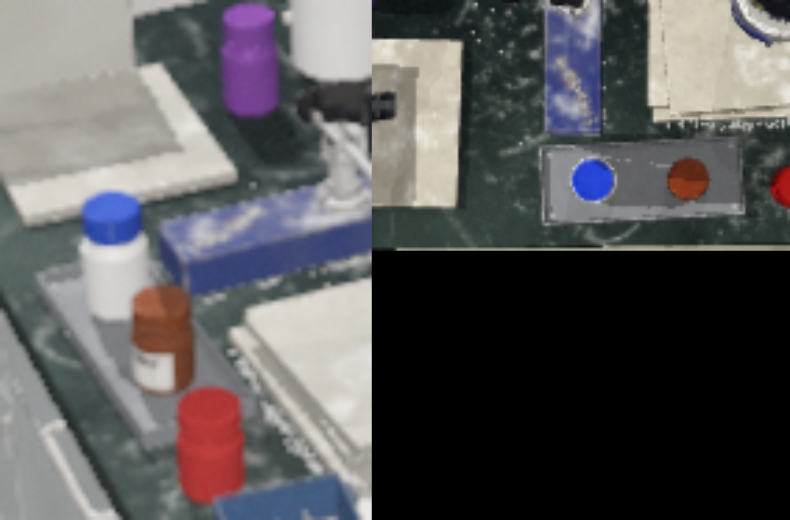

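Both containers stand upright in the tray. Now go behind the carton with the fingers closed.

Call:
carry_out(moves=[[-0.007,0.05,0,0,0],[-0.007,0.1,0,0.035,0],[-0.007,0.15,0,0.035,0],[-0.007,0.2,0,0.035,0],[-0.007,0.25,0,0.035,0],[-0.007,0.285,0,0.035,0],[-0.007,0.285,0,0.035,0],[-0.007,0.285,0,0.035,0]])

```text
clock: 9.15
tcp_pos: [0.483, 0.362, 0.447]
orientation: [-0.053, -3.14, 0.002]
contact_force: [0.9, -1.1, 0.3]
grip_width: -0.0001
gripper_force: 0.0
```

```bash
python3 go.py .484,.36,.338; python3 - <<'E'
from h import *
t=snap('top','t4.png'); cv2.imwrite('pics/c4.png',cv2.resize(t[220:340,80:270],None,fx=3,fy=3))
E
```

```text
9.15 [0.483 0.362 0.447] -5.5232726577272064e-05 [-0.8376  0.3231  0.1165  1.6904 -0.0402  1.1319  0.8275] [ 0.8743 -1.1473  0.2733]
[-0.0011 -0.0018  0.109 ]
tool x [-0.9994  0.0334  0.0006] y [ 0.0334  0.9994 -0.0013] z [-0.0007 -0.0013 -1.    ]
```

Call:
carry_out(moves=[[0,0,0.03,0,0],[0,0,0.06,0,0],[0,0,0.09,0,0],[0,0,0.105,0,0],[0,0,0.11,0,0],[0,-0.005,0.11,0,0],[0,-0.012,0.11,0,0],[0,-0.02,0.11,0,0]])

```text
clock: 10.0
tcp_pos: [0.4829, 0.3413, 0.3391]
orientation: [0.055, 3.139, 0.002]
contact_force: [0.0, -0.2, 0.4]
grip_width: -0.0002
gripper_force: 0.0
```

Call:
carry_out(moves=[[0,-0.006,0,0,0],[0,-0.012,0,0,0],[0,-0.018,0,0,0],[0,-0.024,0,0,0],[0,-0.03,0,0,0],[0,-0.036,0,0,0],[0,-0.042,0,0,0],[0,-0.048,0,0,0]])

```text
clock: 10.8
tcp_pos: [0.4817, 0.2995, 0.344]
orientation: [0.048, 3.133, 0.022]
contact_force: [-6.6, 12.2, 33.6]
grip_width: -0.0003
gripper_force: 16.9
```

```bash
python3 go.py; python3 - <<'E'
from h import *
s=snap('side','s5.png'); t=snap('top','t5.png'); 
a=cv2.resize(s[100:260,160:320],None,fx=2.4,fy=2.4);b=cv2.resize(t[200:320,110:280],None,fx=2.4,fy=2.4)
c=np.zeros((384,800,3),np.uint8); c[:384,:384]=a; c[:288,384:792]=b; cv2.imwrite('pics/c5.png',c)
E
```

```text
10.8 [0.4817 0.2995 0.344 ] -0.00034192773803675894 [-0.7532  0.3641  0.1107  1.8889 -0.0589  0.8762  0.9273] [-6.5555 12.2056 33.6256]
tool x [-0.9995  0.0309 -0.0081] y [0.0308 0.9994 0.0142] z [ 0.0086  0.0139 -0.9999]
```

View pics/c5.png

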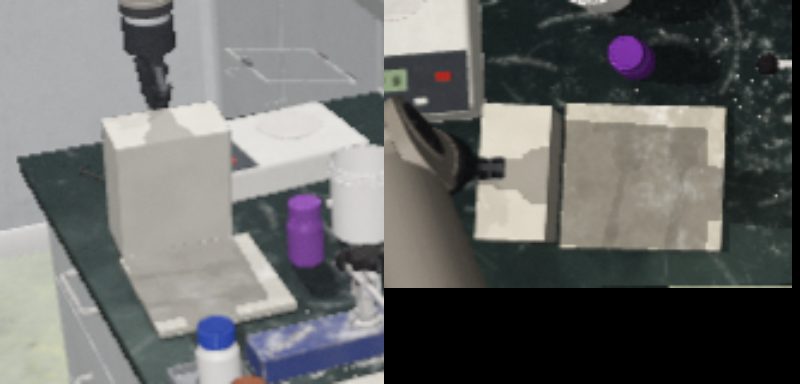

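The top view shows the carton tilting, with the fingers at (490,168). The upward force of 34 N suggests the rising top edge is catching the finger knuckle. I'll ease off and push with only the fingertips.

Call:
carry_out(moves=[[0,0.006,0,0,0],[0,0.012,-0.003,0,0],[0,0.02,-0.008,0,0],[0,0.028,-0.016,0,0],[0,0.034,-0.02,0,0],[0,0.036,-0.022,0,0],[0,0.036,-0.022,0,0],[0,0.036,-0.022,0,0]])

```text
clock: 11.7
tcp_pos: [0.4821, 0.3295, 0.3594]
orientation: [-0.055, -3.141, 0.001]
contact_force: [-0.5, 1.3, 1.2]
grip_width: 0.0002
gripper_force: 0.5
```

```bash
python3 go.py; python3 - <<'E'
from h import *
t=snap('top','t6.png'); g=cv2.cvtColor(t,cv2.COLOR_BGR2GRAY); m=cv2.inRange(cv2.cvtColor(t,cv2.COLOR_BGR2HSV),(0,0,185),(40,70,255))
k=np.zeros_like(m);k[235:310,135:187]=m[235:310,135:187]
c=max(cv2.findContours(k,0,2)[0],key=cv2.contourArea); rr=cv2.minAreaRect(c);print(rr)
for p in cv2.boxPoints(rr): print(onz('top',*p,.2)[:2])
E
```

```text
11.7 [0.4821 0.3295 0.3594] 0.00016481336236111142 [-0.794   0.3753  0.1113  1.8308 -0.0504  0.9386  0.875 ] [-0.5298  1.3191  1.1814]
tool x [-0.9994  0.0352  0.0003] y [ 0.0352  0.9994 -0.0004] z [-0.0003 -0.0004 -1.    ]
((154.14935302734375, 254.76596069335938), (27.617918014526367, 22.621912002563477), 2.290609836578369)
[0.4988495  0.31483895]
[0.56723028 0.31354999]
[0.56273391 0.23035255]
[0.49435382 0.23200463]
```

Call:
carry_out(moves=[[0,0.004,-0.004,0,0],[0,0,-0.006,0,0],[0,-0.01,-0.006,0,0],[0,-0.02,-0.009,0,0],[0,-0.03,-0.012,0,0],[0,-0.04,-0.015,0,0],[0,-0.05,-0.017,0,0],[0,-0.06,-0.019,0,0]])

```text
clock: 12.55
tcp_pos: [0.4799, 0.2686, 0.3787]
orientation: [-0.056, -3.141, 0.001]
contact_force: [0.4, 0.1, -0.2]
grip_width: -0.0001
gripper_force: 0.1
```

Call:
carry_out(moves=[[0,-0.01,-0.001,0,0],[0,-0.02,-0.001,0,0],[0,-0.03,-0.001,0,0],[0,-0.04,0,0,0],[0,-0.05,0,0,0],[0,-0.05,0,0,0],[0,-0.05,0,0,0],[0,-0.05,0,0,0]])

```text
clock: 13.35
tcp_pos: [0.4782, 0.2205, 0.3787]
orientation: [0.054, 3.141, 0.001]
contact_force: [-0.2, -0.8, 0.8]
grip_width: 0.0002
gripper_force: 0.0
```

```bash
python3 go.py; python3 - <<'E'
from h import *
s=snap('side','s7.png'); t=snap('top','t7.png'); 
a=cv2.resize(s[100:260,160:320],None,fx=2.4,fy=2.4);b=cv2.resize(t[200:320,110:280],None,fx=2.4,fy=2.4)
c=np.zeros((384,800,3),np.uint8); c[:384,:384]=a; c[:288,384:792]=b; cv2.imwrite('pics/c7.png',c)
E
```

```text
13.35 [0.4782 0.2205 0.3787] 0.00018608895289888504 [-0.6746  0.2614  0.1474  1.9452 -0.0474  0.9381  1.0327] [-0.177  -0.8479  0.7833]
tool x [-0.9994  0.0341 -0.    ] y [0.0341 0.9994 0.0004] z [ 0.0001  0.0003 -1.    ]
```

View pics/c7.png

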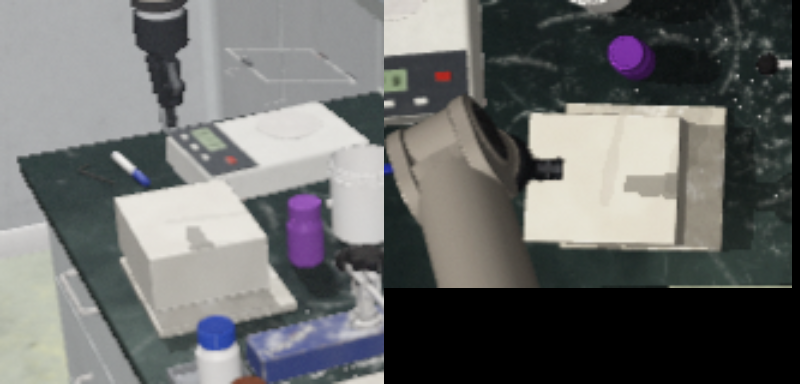

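The carton lies flat, with its top corners at about (533,113), (680,117), (677,243) and (524,242) in the right panel. Compute its offset from the board.

```bash
python3 - <<'E'
from h import *
np.set_printoptions(precision=4,suppress=True)
t=cv2.imread('pics/t7.png')
P=np.array([onz('top',110+(u-384)/2.4-.3,200+v/2.4-.3,.097)[:2] for u,v in [(533,113),(680,117),(677,243),(524,242)]]); print(P,P.mean(0))
a=np.radians(-2); B=np.array([[np.cos(a),np.sin(a)],[-np.sin(a),np.cos(a)]])
print('in board',(P-[.483,.1128])@B.T, B@(P.mean(0)-[.483,.1128]))
e=P[0]+P[3]-P[1]-P[2]; f=P[0]+P[1]-P[2]-P[3]; print(np.degrees(np.arctan2(e[1],e[0])),np.degrees(np.arctan2(f[1],f[0])))
E
```

```text
[[0.565  0.2457]
 [0.557  0.0503]
 [0.3901 0.0536]
 [0.3943 0.255 ]] [0.4766 0.1511]
in board [[ 0.0773  0.1357]
 [ 0.0761 -0.0599]
 [-0.0908 -0.0624]
 [-0.0936  0.139 ]] [-0.0077  0.0381]
88.23197398658688 -2.1423608068387257
```

Now turn the gripper so the two open fingers give a wide, square push on the carton's +y end.

Call:
carry_out(moves=[[0,0.02,0,-0.14,0.03],[0.003,0.04,0,-0.28,0.06],[0.006,0.06,0,-0.42,0.0854],[0.009,0.075,0,-0.56,0.0854],[0.009,0.075,0,-0.7,0.0854],[0.009,0.075,0,-0.84,0.0854],[0.009,0.075,0,-0.98,0.0854],[0.009,0.075,0,-1.12,0.0854]])

```text
clock: 14.25
tcp_pos: [0.4717, 0.2957, 0.3786]
orientation: [1.631, -2.685, -0.0]
contact_force: [-0.2, 0.6, -0.2]
grip_width: 0.085
gripper_force: 0.0
```

Call:
carry_out(moves=[[0,0,0,-0.14,0.0854],[0,0,0,-0.28,0.0854],[0,0,0,-0.42,0.0854],[0,0,0,-0.45,0.0854],[0,0,0,-0.45,0.0854],[0,0,0,-0.45,0.0854],[0,0,0,-0.45,0.0854],[0,0,0,-0.45,0.0854]])

```text
clock: 15.05
tcp_pos: [0.4718, 0.2953, 0.3787]
orientation: [2.181, -2.262, 0.0]
contact_force: [0.8, -0.2, -0.1]
grip_width: 0.085
gripper_force: 0.0
```

```bash
cat > bd.py <<'E'
from h import *
a=np.radians(-2); B=np.array([[np.cos(a),np.sin(a)],[-np.sin(a),np.cos(a)]])
print('tcp in board',B@(r.get_obs()['tcp_pos'][:2]-[.483,.1128]))
E
python3 go.py; python3 bd.py
```

```text
15.05 [0.4718 0.2953 0.3787] 0.08499141174659508 [-0.5407  0.3175 -0.1601  1.8608  0.0605  0.9679  2.3779] [ 0.7977 -0.2366 -0.1233]
tool x [-0.0364 -0.9993  0.    ] y [-0.9993  0.0364 -0.    ] z [ 0. -0. -1.]
tcp in board [-0.01759984  0.18197832]
```

Call:
carry_out(moves=[[0,0,0.04,0,0.0854],[0,0,0.08,0,0.0854],[0,0,0.12,0,0.0854],[0,0,0.15,0,0.0854],[0,0,0.169,0,0.0854],[0.01,0,0.169,0,0.0854],[0.018,0,0.169,0,0.0854],[0.025,0,0.169,0,0.0854]])

```text
clock: 15.85
tcp_pos: [0.4715, 0.2692, 0.211]
orientation: [-2.179, 2.261, -0.001]
contact_force: [-1.0, -1.0, -0.1]
grip_width: 0.0856
gripper_force: 0.0
```

Call:
carry_out(moves=[[0.004,0,0,0,0.0854],[0.008,0,0,0,0.0854],[0.012,-0.001,0,0,0.0854],[0.016,-0.002,0,0,0.0854],[0.02,-0.003,0,0,0.0854],[0.024,-0.004,0,0,0.0854],[0.028,-0.005,0,0,0.0854],[0.032,-0.006,0,0,0.0854]])

```text
clock: 16.65
tcp_pos: [0.4758, 0.2377, 0.2096]
orientation: [2.181, -2.261, -0.0]
contact_force: [-0.2, 3.4, 0.3]
grip_width: 0.0852
gripper_force: 0.0
```

```bash
python3 go.py; python3 bd.py
```

```text
16.65 [0.4758 0.2377 0.2096] 0.08518405775570423 [-0.4703  0.5215 -0.1381  2.0333  0.1225  0.5947  2.414 ] [-0.2084  3.3979  0.2969]
tool x [-0.0357 -0.9994  0.0001] y [-0.9994  0.0357  0.0003] z [-0.0003 -0.0001 -1.    ]
tcp in board [-0.01158904  0.12456357]
```

Call:
carry_out(moves=[[0.003,-0.001,0,0,0.0854],[0.006,-0.002,0,0,0.0854],[0.009,-0.003,0,0,0.0854],[0.012,-0.004,0,0,0.0854],[0.012,-0.004,0,0,0.0854],[0,-0.004,0,0,0.0854],[-0.03,-0.004,0,0,0.0854],[-0.06,-0.004,-0.02,0,0.0854]])

```text
clock: 17.45
tcp_pos: [0.4812, 0.2978, 0.2277]
orientation: [2.176, -2.258, -0.0]
contact_force: [0.4, 0.3, 0.1]
grip_width: 0.0855
gripper_force: 0.0
```

Call:
carry_out(moves=[[-0.05,0,0,0,0.0854],[-0.05,0,-0.05,0,0.0854],[-0.1,0,-0.1,0,0.0854],[-0.15,0,-0.1,0,0.0854],[-0.15,0,-0.1,0,0.0854],[-0.15,0,-0.1,0,0.0854],[-0.15,0,-0.1,0,0.0854],[-0.15,0,-0.1,0,0.0854]])

```text
clock: 18.25
tcp_pos: [0.4877, 0.446, 0.3288]
orientation: [2.178, -2.261, 0.002]
contact_force: [0.6, 0.2, -0.7]
grip_width: 0.0857
gripper_force: 0.0
```

```bash
python3 go.py; python3 bd.py; python3 - <<'E'
from h import *
s=snap('side','s8.png'); t=snap('top','t8.png')
cv2.imwrite('pics/c8.png',cv2.resize(t[225:320,160:280],None,fx=6,fy=6,interpolation=cv2.INTER_CUBIC))
E
```

```text
18.25 [0.4877 0.446  0.3288] 0.08566381370415087 [-0.7261  0.5327 -0.153   1.651   0.0955  0.9677  2.1915] [ 0.5649  0.183  -0.6967]
tool x [-0.0374 -0.9993  0.0026] y [-0.9993  0.0374  0.0006] z [-0.0007 -0.0026 -1.    ]
tcp in board [-0.00696451  0.3331295 ]
```

View pics/c8.png

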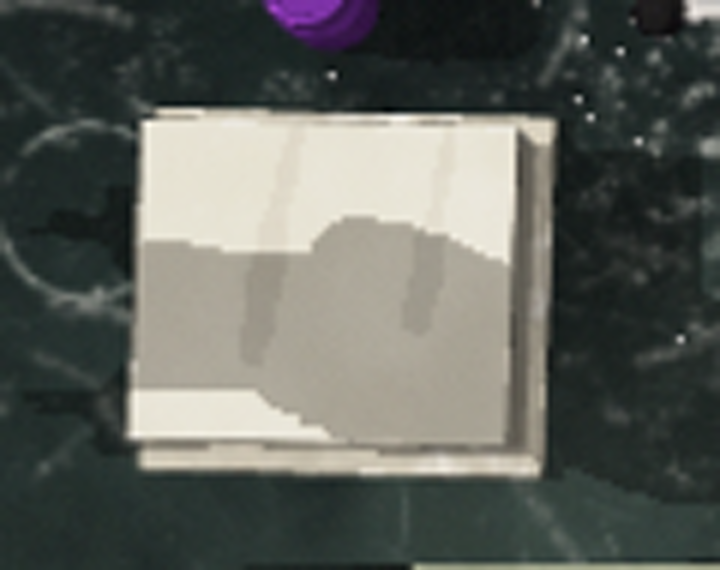

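Carton top corners are at (140,118), (517,126), (506,443) and (127,438). The board shows at (155,107), (556,117), (543,477) and (140,468).

```bash
python3 - <<'E'
from h import *
np.set_printoptions(precision=4,suppress=True)
Q=lambda ps,z:np.array([onz('top',160+u/6-.42,225+v/6-.42,z)[:2] for u,v in ps])
P=Q([(140,118),(517,126),(506,443),(127,438)],.097); G=Q([(155,107),(556,117),(543,477),(140,468)],.012)
a=np.radians(-2); B=np.array([[np.cos(a),np.sin(a)],[-np.sin(a),np.cos(a)]])
for X in(P,G):
    e=X[0]+X[3]-X[1]-X[2]; f=X[0]+X[1]-X[2]-X[3]; print(X.mean(0),np.degrees(np.arctan2(e[1],e[0])),np.degrees(np.arctan2(f[1],f[0])))
print('offset board',B@(P.mean(0)-G.mean(0)))
E
```

```text
[0.4847 0.1126] 88.21004606245113 -1.7462933178315774
[0.4839 0.1134] 87.84332117795296 -1.861582581039899
offset board [ 0.0009 -0.0008]
```

Within about 1 mm and well aligned. Nothing touches the carton, so I hand in.

```bash
python3 -c "
from bench import r
print(r.hand_in())"
```

```text
the job is handed in; nothing more can be done
None
```

The job is handed in at about 18 s: the bottle stands upright beside the jar on the tray, and the carton lies flat on the board, about 1 mm from its middle and square to within half a degree by the last top image.

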